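# Stand the top-heavy sample cylinder under the powder spout and start the tapper

## Robot

A 6-joint arm with a two-finger parallel gripper is mounted at the origin on the work surface. World frame = base frame: x ahead of the robot, y to its left, z up, the work surface at z = 0. Lengths are in m, angles in rad, forces in N, time in s.
With the tool pointing down it reaches from about 0.3 to 1 m from the base axis. Payload 5.1 kg.
Tool frame: the origin (TCP) lies at the very end of the fingers, on their centre line; the grasp point (between the pads) lies 19 mm behind it; z points along the fingers, y is the line along which they close (so a half turn about z gives the same grasp; the last joint's range is limited). The gripper opens to 95 mm and grips with 3 to 60 N. Pads are 20 mm wide; open, the fingers measure 119 mm over their backs; the gripper's body (75 mm by 180 mm) begins 59 mm behind the grasp point.
Start: joints at [1.235, 0.124, 1.65, -0, 1.367, -0.083], TCP at [0.163, 0.629, 0.215] pointing down, gripper open.
Joint ranges: [-2.61, 2.61], [-1.02, 2.33], [0.03, 2.71], [-1.35, 4.49], [0.32, 2.68], [-2.91, 2.91]. Speed limits (rad/s): [2.57, 2.57, 3.14, 3.14, 3.14, 3.14].

## Interface

Orientations are given as a rotation vector (axis times angle).
In Python, from rig import bot gives the robot as it stands.
- The arm moves only by the shell command python3 drive.py 'ROWS' [FORCE]. ROWS is a JSON list that holds a single list of rows (three levels of brackets), with 1 to 10 rows, each of 7 numbers: the opening from 0.0 (shut) to 1.0 (fully open), then dx, dy, dz in m, then a rotation vector rx, ry, rz in rad; each row shifts and turns the commanded pose from where the row before left it, along the tool's axes as they then stand; what a row does not reach is not made up. A row lasts 1/8 s, in which the tool goes at most 0.0625 m and 0.188 rad, less where a joint would pass 70% of its speed; a pose out of reach is approached as far as the arm can. The fingers move at their own pace and stop on an object; FORCE is the grip in N (left out, the last holds). Time passes only in rows, so rows that do not move let the fingers close. It prints the time, the measured TCP pose, the force, the opening and the grip force at its end. Input that does not fit is refused with a message, and nothing moves.
- bot.sense(): the state, without advancing time (a new reading comes with each control period).
- bot.grab_frame(name): name is "scene" or "top" or "wrist"; returns a dict with "img" (384x512x3 uint8, red, green, blue), "fx", "fy", "cx", "cy" (pixels), "R" (3x3) and "t" (3): a world point X has camera coordinates R X + t. Camera axes: x right, y down, z forward; pixel columns grow to the right and rows downward; lengths in m; the calibration is good to about 2 mm. A picture is of the moment at which its call begins. There is no depth.
- bot.close_job(): hands the job in; it is judged then, once.
The state is a dict: "clock": time; "q": joint angles; "joint_vel": joint speeds; "effort": joint torques, N m; "tcp_pos": TCP position; "tool_rot": TCP orientation; "force": force on the tool from outside, world axes, zero at the start; "ft_torque": the same for the moment, N m; "width": opening from 0.0 (shut) to 1.0 (fully open); "grip_force": force on a finger pad.
Only numpy, scipy, OpenCV 4.12 (cv2) and the standard library are available. Lean on these libraries where they do the work, as an engineer would, in place of code of your own. Each camera call takes 0.05 s, during which the arm holds its last target. There are 200 camera calls.

## Task

Take the tall graduated cylinder with the heavy steel head and stand it gently, upright and centred, on the round pan of the tapping station, directly below the powder spout, then let go of it. It is top-heavy and must never tip over. Only after that, press the station's start button fully down and let it come up again. Leave the short cylinder and the jar standing where they are.

Things in the scene. Friction and masses are not known exactly. Their poses are not given: they have to be found in the camera images.
- tall: Loose tall graduated cylinder, 190 mm high, top-heavy (0.4 to 0.6 kg, centre of mass 115 mm up: hold it by the head). Steel foot 56 mm diameter, 12 mm high; glass tube 32 mm diameter with white marks; heavy steel head 50 mm diameter, 135 to 190 mm above its underside, dark round mouth on top. Origin: centre of the underside; z up its axis.
- station: Tapping station, fixed. Origin on the bench under the axis of pan and spout; z up; y points from pan to start button. Base plate 200 x 460 x 12 mm (x by y). Column 80 x 50 mm, 450 mm high, centred at x 20, y -200 mm; a beam at 380 to 420 mm runs from it to the hopper. Control box 90 x 90 mm, centred at x -20, y 170 mm, top 57 mm high.
- pan (a point): Centre of the upper face of the station's flat round aluminium pan: 100 mm diameter, no rim, 30 mm above the bench. A cylinder standing on it leaves 95 mm below the spout, so a gripper pointing straight down does not fit there: lean it about 45 degrees and come in from the robot's side or the button's side, both open.
- spout (a point): Centre of the lower end of the powder spout, 315 mm above the bench, straight above the pan's centre. Spout 40 mm diameter; from 365 mm up it widens into a steel hopper, 166 mm diameter at 450 mm, top about 500 mm.
- start_top (a point): Centre of the top of the start button: grey round cap 32 mm diameter facing up, in a steel housing on the station's control box.
- start (a joint): Travel of the start button in m: 0 up, 0.006 fully down (spring, 5 N when fully down). It comes up again when let go.
- short: Bystander: short graduated cylinder, 115 mm high, without a head: white foot 60 mm diameter, glass tube 32 mm diameter. Loose. Origin: centre of its underside.
- jar: Bystander: white plastic jar with a steel lid, 64 mm diameter, 100 mm high. Loose. Origin: centre of its underside.

How it is judged:
By the outcome, as a careful person would: the job done as asked, in the order asked, and still so for the second after the job is handed in, with the robot touching nothing.
It also fails if it takes over 61 s, if anything falls off the work surface, if the arm or the gripper's body presses on something with over 40 N, if the wrist force passes 120 N, or if a joint passes its speed limit or range.

## Working session

There is one attempt and no reset: what is moved stays moved. The work goes in short steps, Python scripts to look and compute and a shell command to move; the robot and the scene stay as the last step left them, time stands still between calls to the robot, and variables do not carry over. Pictures are saved under pics/ and viewed, at most 10 in all, crops included, and the job is handed in when it is done.

```bash
ls; mkdir -p pics; python3 - <<'E'
from rig import bot
import cv2,numpy as np
for n in("scene","top"):
    f=bot.grab_frame(n);cv2.imwrite(f"pics/{n}0.png",cv2.cvtColor(f["img"],cv2.COLOR_RGB2BGR))
    print(n,f["fx"],f["cx"],f["cy"],(-np.array(f["R"]).T@f["t"]).round(3))
s=bot.sense();print(s)
E
```

```text
drive.py
pics
rig.py
scene 391.25057962184536 259.1674221032082 190.533850411074 [0.777 0.532 0.799]
top 426.12523585788836 247.98364232552635 189.75395649520192 [0.426 0.1   1.27 ]
{'clock': 0.1, 'q': array([ 1.23541245e+00,  1.24436686e-01,  1.65152704e+00,  1.05136915e-05,
        1.36747094e+00, -8.26112622e-02]), 'joint_vel': array([-1.33116996e-03, -4.55823794e-04, -4.74620710e-03, -1.68080151e-05,
        1.80946318e-03,  4.09345384e-04]), 'effort': array([-1.49666869e-05, -4.18885303e+01, -3.61094213e+01,  7.77294324e-02,
        4.62407316e-02, -9.75308990e-05]), 'tcp_pos': array([0.1624025 , 0.62879724, 0.21351817]), 'tool_rot': array([-3.95951806e-01, -3.11614412e+00,  2.82675207e-03]), 'force': array([-0.28082391,  0.13842646, -1.08417939]), 'ft_torque': array([-0.01822788, -0.00319981, -0.03818208]), 'grip_force': 0.0, 'width': 1.0008066047119648}
```

View pics/scene0.png

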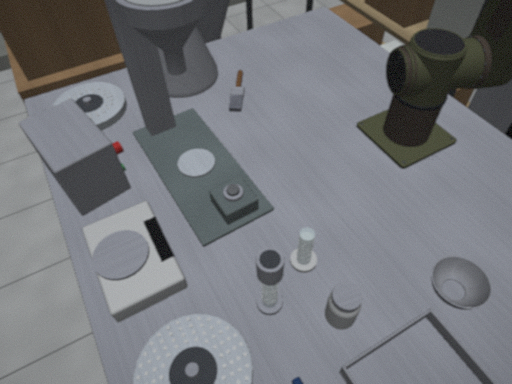

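View pics/top0.png

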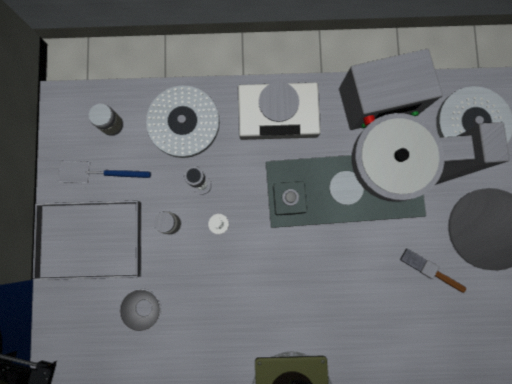

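The scene picture shows the tall head at about (270,258), its foot at (269,300), the pan at (197,162) and the button at (233,190). In the top picture the tall head is at (195,177), its foot at (203,186), the pan at (347,188) and the button at (291,197). I'll enlarge these areas to get precise pixels.

```bash
python3 - <<'E'
import cv2,numpy as np
s=cv2.imread("pics/scene0.png");t=cv2.imread("pics/top0.png")
def c(im,x,y,w,h,k):
    o=cv2.resize(im[y:y+h,x:x+w],None,fx=k,fy=k,interpolation=cv2.INTER_CUBIC)
    for i in range(0,w,10):
        cv2.line(o,(i*k,0),(i*k,4 if (x+i)%50 else 12),(0,255,255),1)
    for j in range(0,h,10): cv2.line(o,(0,j*k),(4 if (y+j)%50 else 12,j*k),(0,255,255),1)
    return o
a=c(s,240,240,100,75,4);b=c(s,160,140,100,75,4);d=c(t,150,160,100,75,4);e=c(t,270,150,100,75,4)
cv2.imwrite("pics/crop0.png",np.vstack([np.hstack([a,b]),np.hstack([d,e])]))
E
```

```text
(no output)
```

View pics/crop0.png

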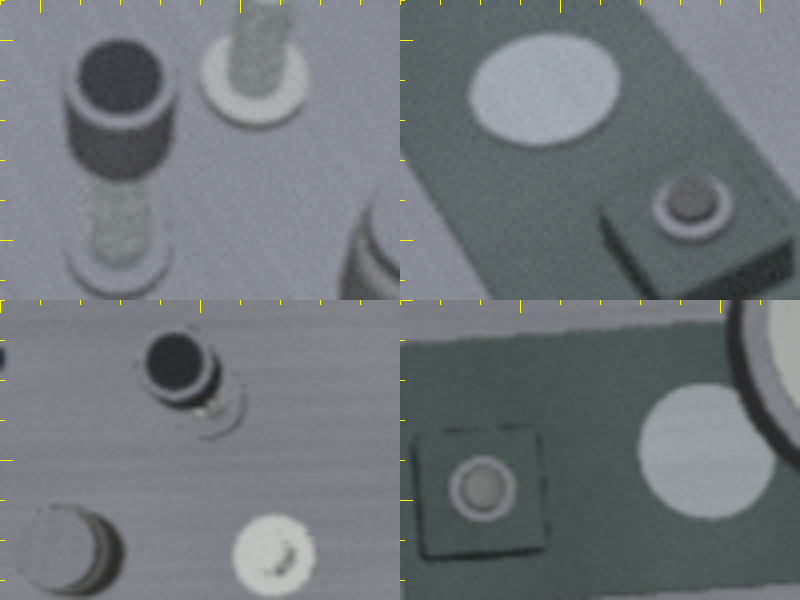

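The crops show these pixels:

| Item | Scene | Top |
|---|---|---|
| Tall head mouth | (269.6,258.9) | (193.4,175.0) |
| Pan | (195.9,161.9) | (346.4,187.4) |
| Button | (232.6,188.6) | (290.9,196.6) |
| Short foot | (303.4,259.6) | (218.1,223.4) |

The jar lid is at (344,296) in the scene view and (165,221.6) in the top view.

```bash
cat > h.py <<'E'
from rig import bot
import numpy as np, cv2, pickle
from scipy.spatial.transform import Rotation as Rn
def P(f):
    K=np.array([[f["fx"],0,f["cx"]],[0,f["fy"],f["cy"]],[0,0,1]])
    return K@np.c_[np.array(f["R"]),np.array(f["t"])]
def tri(fa,ua,fb,ub):
    X=cv2.triangulatePoints(P(fa),P(fb),np.array(ua,float).reshape(2,1),np.array(ub,float).reshape(2,1))[:,0]
    X=X[:3]/X[3]
    e=[np.hypot(*((p:=P(f)@np.r_[X,1])[:2]/p[2]-u)) for f,u in((fa,ua),(fb,ub))]
    return X,np.round(e,2)
def rayz(f,u,z):
    R=np.array(f["R"]);c=-R.T@f["t"];d=R.T@np.array([(u[0]-f["cx"])/f["fx"],(u[1]-f["cy"])/f["fy"],1])
    return c+d*(z-c[2])/d[2]
def tool():
    s=bot.sense();return np.array(s["tcp_pos"]),Rn.from_rotvec(s["tool_rot"])
E
python3 - <<'E'
from h import *
s=bot.grab_frame("scene");t=bot.grab_frame("top")
pickle.dump((s,t),open("f0.pkl","wb"))
for n,a,b,z in [("mouth",(269.6,258.9),(193.4,175.0),.19),("pan",(195.9,161.9),(346.4,187.4),.03),("button",(232.6,188.6),(290.9,196.6),.075),("short",(303.4,259.6),(218.1,223.4),.008),("jar",(344.5,296),(165.1,221.6),.1)]:
    X,e=tri(s,a,t,b);print(n,X.round(4),e,rayz(s,a,z).round(4),rayz(t,b,z).round(4))
q,R=tool();print(R.as_matrix().round(3))
w=bot.grab_frame("wrist");print((R.inv().as_matrix()@(-np.array(w["R"]).T@w["t"]-q)).round(3)); print((w["R"]@R.as_matrix()).round(3),w["fx"])
E
```

```text
mouth [0.6057 0.2447 0.1882] [0.6  0.34] [0.6054 0.2462 0.19  ] [0.6061 0.2439 0.19  ]
pan [ 0.5829 -0.1832  0.0265] [0.44 0.35] [ 0.5828 -0.1793  0.03  ] [ 0.5833 -0.183   0.03  ]
button [ 0.5548 -0.0144  0.0752] [0.59 0.42] [ 0.5537 -0.0137  0.075 ] [ 0.5559 -0.0151  0.075 ]
short [0.4885 0.1979 0.0037] [0.75 0.49] [0.4888 0.2008 0.008 ] [0.4894 0.1966 0.008 ]
jar [0.494  0.3379 0.0879] [0.38 0.22] [0.4982 0.3416 0.1   ] [0.4937 0.3351 0.1   ]
[[-0.968  0.25  -0.   ]
 [ 0.25   0.968 -0.001]
 [ 0.    -0.001 -1.   ]]
[ 0.085 -0.001 -0.171]
[[ 0.001  1.     0.   ]
 [-0.955  0.001 -0.297]
 [-0.297 -0.     0.955]] 342.39719914445857
```

```bash
cat >> h.py <<'E'
c=2**-.5
RL=Rn.from_matrix(np.array([[-c,0,c],[0,1,0],[-c,0,-c]]))
def go(target):   # remaining tool-frame shift and turn to leaned pose at target TCP
    q,R=tool();print("turn",(R.inv()*RL).as_rotvec().round(3),"shift(own)",R.inv().apply(np.array(target)-q).round(4),"shift(lean)",RL.inv().apply(np.array(target)-q).round(4),q.round(4))
E
python3 -c "
from h import *
go([.52,.245,.29])"
```

```text
turn [-0.1   -0.781 -0.239] shift(own) [-0.4422 -0.2825 -0.0757] shift(lean) [-0.3065 -0.384   0.1991] [0.1625 0.629  0.2141]
```

```bash
python3 drive.py '[[[1, -0.02, -0.02, -0.02, -0.02, -0.1562, -0.0478], [1, -0.02, -0.02, -0.02, -0.02, -0.1562, -0.0478], [1, -0.02, -0.02, -0.02, -0.02, -0.1562, -0.0478], [1, -0.02, -0.02, 0, -0.02, -0.1562, -0.0478], [1, -0.02, -0.02, 0, -0.02, -0.1562, -0.0478], [1, 0, 0, 0, 0, 0, 0]]]' 40; python3 -c "
from h import *
go([.52,.245,.29])"
```

```text
clock: 1.0
tcp_pos: [0.2284, 0.5151, 0.3001]
tool_rot: [-0.002, 2.358, -0.001]
force: [-1.1, 0.0, -0.1]
width: 1.0
grip_force: 0.0
turn [-0.    -0.002  0.001] shift(own) [-0.1991 -0.2704  0.2131] shift(lean) [-0.1991 -0.2701  0.2134] [0.2284 0.5151 0.3001]
```

```bash
python3 drive.py '[[[1, -0.025, -0.034, 0.027, 0, 0, 0], [1, -0.025, -0.034, 0.027, 0, 0, 0], [1, -0.025, -0.034, 0.027, 0, 0, 0], [1, -0.025, -0.034, 0.027, 0, 0, 0], [1, -0.025, -0.034, 0.027, 0, 0, 0], [1, -0.025, -0.034, 0.027, 0, 0, 0], [1, -0.025, -0.034, 0.027, 0, 0, 0], [1, -0.024, -0.032, 0.024, 0, -0.002, 0.001], [1, 0, 0, 0, 0, 0, 0], [1, 0, 0, 0, 0, 0, 0]]]'; python3 - <<'E'
from h import *
go([.6194,.245,.1486])
w=bot.grab_frame("wrist");pickle.dump(w,open("w1.pkl","wb"))
for n,X in dict(mouth=(.6057,.2447,.19),foot=(.6057,.2447,0),short=(.488,.198,.115)).items():
    p=P(w)@np.r_[X,1];print(n,(p[:2]/p[2]).round(1))
cv2.imwrite("pics/w1.png",cv2.cvtColor(w["img"],cv2.COLOR_RGB2BGR))
E
```

```text
clock: 2.25
tcp_pos: [0.5212, 0.2466, 0.2924]
tool_rot: [0.004, 2.354, 0.003]
force: [0.3, 0.5, 0.1]
width: 1.001
grip_force: 0.0
turn [ 0.001  0.002 -0.004] shift(own) [ 0.0326 -0.0018  0.171 ] shift(lean) [ 0.0323 -0.0016  0.1711] [0.5212 0.2466 0.2924]
mouth [257.7 166.4]
foot [257.4  27.2]
short [190.5 -12.2]
```

View pics/w1.png

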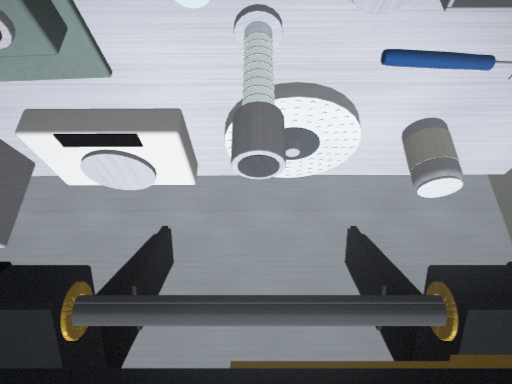

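The wrist picture shows the mouth at (259,164.5), the foot at (258,23) and the fingers' midline at column 260. This agrees with the prediction to about 1 mm, so I'll go in.

```bash
python3 drive.py '[[[1, 0.0325, -0.0013, 0, 0, 0.002, -0.004], [1, 0, 0, 0.03, 0, 0, 0], [1, 0, 0, 0.03, 0, 0, 0], [1, 0, 0, 0.03, 0, 0, 0], [1, 0, 0, 0.03, 0, 0, 0], [1, 0, 0, 0.025, 0, 0, 0], [1, 0, 0, 0.015, 0, 0, 0], [1, 0, 0, 0.008, 0, 0, 0], [1, 0, 0, 0, 0, 0, 0]]]'; python3 - <<'E'
from h import *
go([.6194,.2455,.1486])
w=bot.grab_frame("wrist")
cv2.imwrite("pics/w2.png",cv2.cvtColor(w["img"],cv2.COLOR_RGB2BGR))
p=P(w)@np.r_[.606,.2455,.19,1];print((p[:2]/p[2]).round(1))
E
```

```text
clock: 3.42
tcp_pos: [0.6165, 0.2457, 0.1499]
tool_rot: [-0.004, 2.356, -0.0]
force: [0.0, -0.3, 0.2]
width: 1.0
grip_force: 0.0
turn [ 0.001 -0.     0.003] shift(own) [-0.0011 -0.0002  0.003 ] shift(lean) [-0.0011 -0.0002  0.003 ] [0.6165 0.2457 0.1499]
[260.5 319. ]
```

View pics/w2.png

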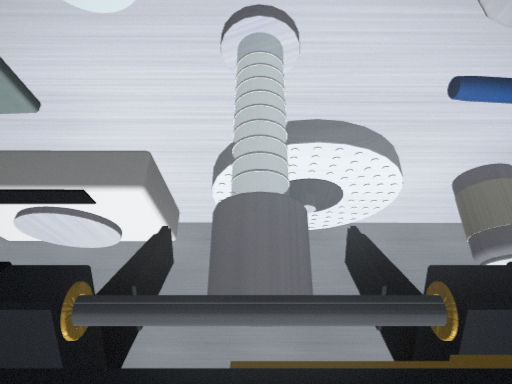

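The head is centred between the fingers at column 260, with its lower rim at row 197, above the fingertips at row 230. Next I close.

```bash
python3 drive.py '[[[1, -0.001, 0, 0.003, 0, 0, 0], [0.4, 0, 0, 0, 0, 0, 0], [0.4, 0, 0, 0, 0, 0, 0], [0.4, 0, 0, 0, 0, 0, 0], [0.4, 0, 0, 0, 0, 0, 0], [0.4, 0, 0, 0, 0, 0, 0], [0.4, 0, 0, 0, 0, 0, 0], [0.4, 0, 0, 0, 0, 0, 0]]]' 40
```

```text
clock: 4.47
tcp_pos: [0.6195, 0.2454, 0.1485]
tool_rot: [-0.003, 2.356, -0.0]
force: [0.4, 0.7, 0.6]
width: 0.527
grip_force: 40.0
```

```bash
python3 drive.py '[[[0.4, -0.007, 0, -0.007, 0, 0, 0], [0.4, -0.014, 0, -0.014, 0, 0, 0], [0.4, -0.02, 0, -0.02, 0, 0, 0], [0.4, -0.02, 0, -0.02, 0, 0, 0], [0.4, -0.01, 0, -0.01, 0, 0, 0], [0.4, 0, 0, 0, 0, 0, 0], [0.4, 0, 0, 0, 0, 0, 0]]]'; python3 - <<'E'
from h import *
go([.62,.10,.249])
s=bot.grab_frame("scene");w=bot.grab_frame("wrist")
k=lambda f:cv2.cvtColor(f["img"],cv2.COLOR_RGB2BGR)
cv2.imwrite("pics/c3.png",np.hstack([cv2.resize(k(s)[130:330,180:380],(400,400)),cv2.resize(k(w),(400,400))]))
E
```

```text
clock: 5.35
tcp_pos: [0.6186, 0.2448, 0.2465]
tool_rot: [-0.003, 2.36, -0.002]
force: [0.1, -0.3, -4.4]
width: 0.519
grip_force: 40.0
turn [-0.001 -0.003  0.003] shift(own) [-0.0024 -0.1448 -0.0007] shift(lean) [-0.0028 -0.1448 -0.0008] [0.6186 0.2448 0.2465]
```

View pics/c3.png

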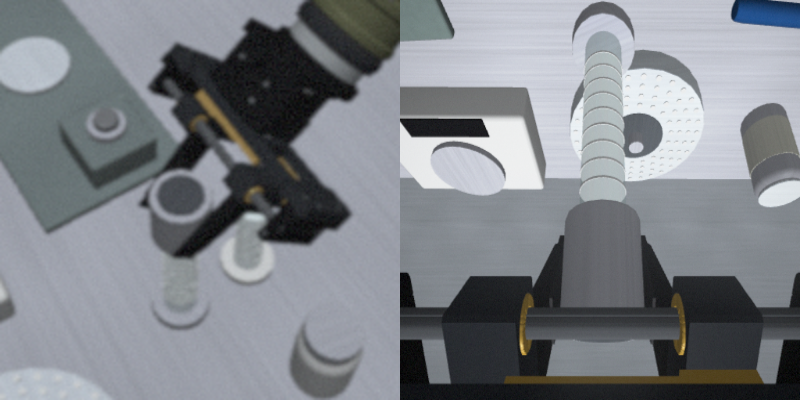

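The scene crop shows the tall cylinder held upright and clear of the bench. In the wrist half the foot is at (260,36) in original pixels, the same as before the lift, so nothing slipped.

```bash
python3 drive.py '[[[0.4, 0, -0.01, 0, 0, -0.003, 0.003], [0.4, 0, -0.02, 0, 0, 0, 0], [0.4, 0, -0.03, 0, 0, 0, 0], [0.4, 0, -0.03, 0, 0, 0, 0], [0.4, 0, -0.03, 0, 0, 0, 0], [0.4, 0.006, -0.03, -0.006, 0, 0, 0], [0.4, 0.009, -0.03, -0.009, 0, 0, 0], [0.4, 0.012, -0.03, -0.012, 0, 0, 0], [0.4, 0.012, -0.03, -0.012, 0, 0, 0], [0.4, 0.012, -0.03, -0.012, 0, 0, 0]]]'; python3 drive.py '[[[0.4, 0.012, -0.03, -0.012, 0, 0, 0], [0.4, 0.012, -0.03, -0.012, 0, 0, 0], [0.4, 0.008, -0.02, -0.008, 0, 0, 0], [0.4, 0, -0.01, 0, 0, 0, 0], [0.4, 0, 0, 0, 0, 0, 0], [0.4, 0, 0, 0, 0, 0, 0]]]'; python3 -c "
from h import *
go([.505,-.182,.1965])"
```

```text
clock: 6.7
tcp_pos: [0.5461, -0.0259, 0.2477]
tool_rot: [-0.0, 2.354, -0.001]
force: [0.1, -1.2, -4.3]
width: 0.521
grip_force: 40.0
clock: 7.45
tcp_pos: [0.5022, -0.1141, 0.248]
tool_rot: [-0.0, 2.354, 0.002]
force: [-0.3, 0.2, -4.0]
width: 0.522
grip_force: 40.0
turn [ 0.001  0.002 -0.   ] shift(own) [ 0.0345 -0.0679  0.0383] shift(lean) [ 0.0344 -0.0679  0.0384] [ 0.5022 -0.1141  0.248 ]
```

```bash
python3 drive.py '[[[0.4, 0.005, -0.01, 0.005, 0, 0, 0], [0.4, 0.008, -0.016, 0.009, 0, 0, 0], [0.4, 0.008, -0.016, 0.009, 0, 0, 0], [0.4, 0.008, -0.016, 0.009, 0, 0, 0], [0.4, 0.0055, -0.01, 0.0065, 0, 0.002, 0], [0.4, 0, 0, 0, 0, 0, 0], [0.4, 0, 0, 0, 0, 0, 0]]]'; python3 - <<'E'
from h import *
go([.5963,-.182,.1965])
f=[bot.grab_frame(n) for n in("scene","top","wrist")]
pickle.dump(f,open("f4.pkl","wb"))
k=lambda f:cv2.cvtColor(f["img"],cv2.COLOR_RGB2BGR)
cv2.imwrite("pics/c4.png",np.hstack([cv2.resize(k(f[0])[95:245,130:280],(400,400)),cv2.resize(k(f[2]),(400,400))]))
E
```

```text
clock: 8.32
tcp_pos: [0.5054, -0.1819, 0.197]
tool_rot: [-0.001, 2.355, 0.001]
force: [-0.5, 0.3, -5.1]
width: 0.521
grip_force: 40.0
turn [0.001 0.001 0.   ] shift(own) [-0.0639 -0.0002  0.0647] shift(lean) [-0.0639 -0.0001  0.0647] [ 0.5054 -0.1819  0.197 ]
```

View pics/c4.png

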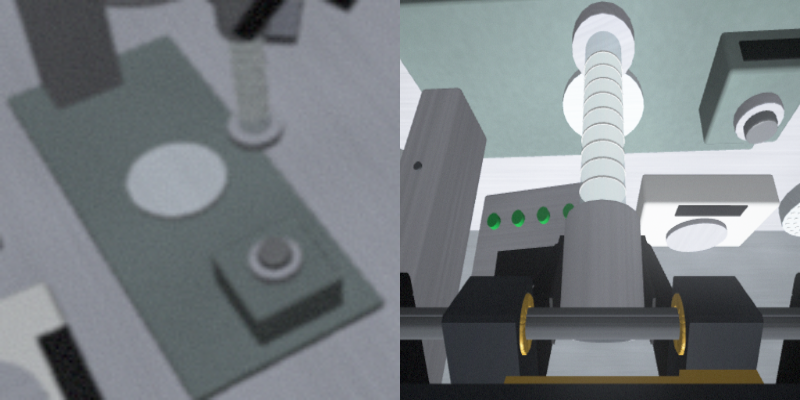

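The foot is at column 603 and the pan's centre at about column 603.5 in the wrist half, so they line up in y. In the scene half the foot is on the robot's side of the pan, clear of it. I'll move in along x.

```bash
python3 drive.py '[[[0.4, -0.005, 0, 0.005, 0, 0, 0], [0.4, -0.01, 0, 0.01, 0, 0, 0], [0.4, -0.012, 0, 0.012, 0, 0, 0], [0.4, -0.012, 0, 0.012, 0, 0, 0], [0.4, -0.012, 0, 0.012, 0, 0, 0], [0.4, -0.009, 0, 0.009, 0, 0, 0], [0.4, -0.0045, 0, 0.0045, 0, 0, 0], [0.4, 0, 0, 0, 0, 0, 0], [0.4, 0, 0, 0, 0, 0, 0]]]'; python3 - <<'E'
from h import *
go([.5967,-.182,.1785])
f=[bot.grab_frame(n) for n in("scene","wrist")]
for g in f:
  for X in((.583,-.182,.03),(.533,-.182,.03),(.633,-.182,.03),(.583,-.132,.03),(.583,-.182,.048)):
    p=P(g)@np.r_[X,1];print((p[:2]/p[2]).round(1),end=" ")
  print()
k=lambda f:cv2.cvtColor(f["img"],cv2.COLOR_RGB2BGR)
cv2.imwrite("pics/c5.png",np.hstack([cv2.resize(k(f[0])[120:200,155:235],(400,400),interpolation=2),cv2.resize(k(f[1])[:160,180:340],(400,400),interpolation=2)]))
E
```

```text
clock: 9.6
tcp_pos: [0.5959, -0.1826, 0.1965]
tool_rot: [0.001, 2.355, 0.001]
force: [0.0, 0.2, -5.8]
width: 0.52
grip_force: 40.0
turn [ 0.     0.001 -0.001] shift(own) [0.0122 0.0006 0.0133] shift(lean) [0.0121 0.0006 0.0133] [ 0.5959 -0.1826  0.1965]
[195.4 161.3] [212.3 154.4] [178.1 168.3] [203.1 173.4] [194.4 156.6] 
[260.9  23.8] [261.3 -49.2] [260.6  75.1] [328.2  23.8] [261.   40.3]
```

View pics/c5.png

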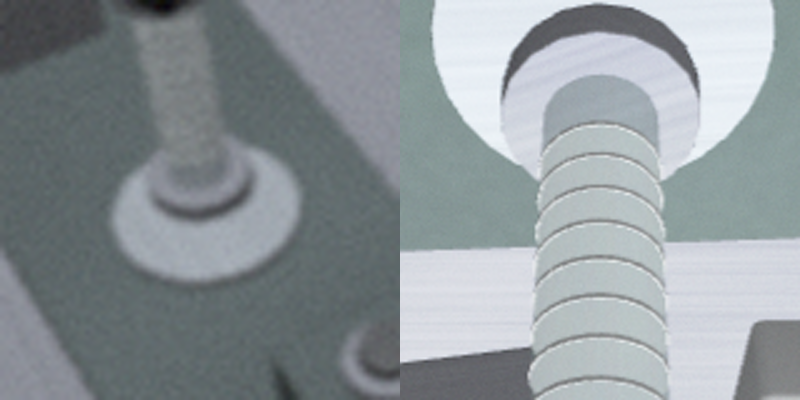

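In the wrist half the foot sits over the pan, its centre at column 600 against the pan's 603. The near underside rim is at row 5 and the sides at columns 501 and 700. The scene half shows the foot above the middle of the pan. I'll fit both circles through rays from the wrist view.

```bash
python3 - <<'E'
from h import *
from scipy.optimize import least_squares as L
w=bot.grab_frame("wrist")
def fit(pts,z,r,h=0):
    X=np.array([rayz(w,((u-400+.5)/2.5-.5+180,(v+.5)/2.5-.5),z)[:2] for u,v in pts])
    for free in(0,1):
        s=L(lambda p:np.hypot(*(X-p[:2]).T)-(p[2] if free else r),[*X.mean(0),r]);print(z,s.x.round(4),(s.fun*1e3).round(1))
# colour threshold for pan edge
im=cv2.resize(cv2.cvtColor(w["img"],cv2.COLOR_RGB2BGR)[:160,180:340],(400,400),interpolation=2).astype(int)
m=(im.mean(2)>175)
pts=[]
for v in range(20,150,10):
    r=np.where(m[v])[0]; pts+=[(400+r[0],v),(400+r[-1],v)] if len(r) else []
print([p for p in pts[::4]])
fit(pts,.03,.05)
fit([(600,4),(560,12),(530,33),(510,62),(502,90),(640,11),(672,34),(691,62),(699,90)],.048,.028)
E
```

```text
[(np.int64(432), 20), (np.int64(432), 40), (np.int64(435), 60), (np.int64(442), 80), (np.int64(451), 100), (np.int64(463), 120), (np.int64(483), 140)]
0.03 [ 0.581  -0.1821  0.05  ] [-0.3 -0.6 -0.  -0.3 -0.1 -0.1 -0.1  0.  -0.1 -0.3 -0.2 -0.  -0.3  0.2
 -0.2 -0.  -0.2 -0.2 -0.1 -0.1  0.3  0.1 -0.1  0.   0.  -0.1]
0.03 [ 0.5813 -0.1821  0.0498] [-0.  -0.3  0.2 -0.1  0.   0.1  0.1  0.2  0.1 -0.1 -0.1  0.1 -0.2  0.3
 -0.2  0.1 -0.1 -0.1 -0.1 -0.   0.3  0.1 -0.1  0.   0.  -0.1]
0.048 [ 0.5821 -0.1829  0.028 ] [ 0.4  0.3 -0.3 -0.5  0.1  0.4 -0.4 -0.6  0.1]
0.048 [ 0.5817 -0.1829  0.0277] [ 0.3  0.2 -0.3 -0.4  0.3  0.3 -0.4 -0.4  0.4]
```

The foot is within 1 mm of the pan's centre and the fitted heights agree. I'll lower it gently.

```bash
python3 drive.py '[[[0.4, 0.0035, 0.0008, 0.0025, 0, 0, 0], [0.4, 0.004, 0, 0.004, 0, 0, 0], [0.4, 0.0015, 0, 0.0015, 0, 0, 0], [0.4, 0.001, 0, 0.001, 0, 0, 0], [0.4, 0.0007, 0, 0.0007, 0, 0, 0], [0.4, 0, 0, 0, 0, 0, 0]]]'; for i in 1; do python3 drive.py '[[[0.4, 0.0007, 0, 0.0007, 0, 0, 0], [0.4, 0, 0, 0, 0, 0, 0]]]'; done
```

```text
clock: 10.5
tcp_pos: [0.5956, -0.1818, 0.1823]
tool_rot: [0.001, 2.355, 0.001]
force: [0.2, 0.2, -3.9]
width: 0.519
grip_force: 40.0
clock: 10.75
tcp_pos: [0.5955, -0.1818, 0.1813]
tool_rot: [0.001, 2.355, 0.001]
force: [0.2, -0.3, -4.1]
width: 0.518
grip_force: 40.0
```

```bash
python3 drive.py '[[[0.4, 0.0007, 0, 0.0007, 0, 0, 0], [0.4, 0, 0, 0, 0, 0, 0]]]';python3 drive.py '[[[0.4, 0.0007, 0, 0.0007, 0, 0, 0], [0.4, 0, 0, 0, 0, 0, 0]]]'
```

```text
clock: 11.0
tcp_pos: [0.5954, -0.1818, 0.1802]
tool_rot: [0.001, 2.355, 0.001]
force: [0.0, -0.3, -5.0]
width: 0.518
grip_force: 40.0
clock: 11.25
tcp_pos: [0.5954, -0.1818, 0.1791]
tool_rot: [0.001, 2.355, 0.001]
force: [-0.1, -0.3, -3.6]
width: 0.521
grip_force: 40.0
```

```bash
python3 drive.py '[[[0.4, 0.0004, 0, 0.0004, 0, 0, 0], [0.4, 0, 0, 0, 0, 0, 0]]]'
```

```text
clock: 11.5
tcp_pos: [0.5955, -0.1818, 0.1787]
tool_rot: [0.001, 2.355, 0.001]
force: [-0.5, -0.0, -3.9]
width: 0.521
grip_force: 40.0
```

```bash
python3 drive.py '[[[0.4, 0.0004, 0, 0.0004, 0, 0, 0], [0.4, 0, 0, 0, 0, 0, 0]]]' | grep -E "pos|force: \["; python3 drive.py '[[[0.4, 0.0003, 0, 0.0003, 0, 0, 0], [0.4, 0, 0, 0, 0, 0, 0]]]'| grep -E "pos|force: \["
```

```text
tcp_pos: [0.5957, -0.1819, 0.1786]
force: [-0.0, 1.5, -3.2]
tcp_pos: [0.5959, -0.1819, 0.1786]
force: [0.3, 1.3, -0.1]
```

The z reading stopped at 0.1786 and the load has gone to zero, so the cylinder stands on the pan. I'll ease the grip, then open.

```bash
python3 drive.py '[[[0.4, 0, 0, 0, 0, 0, 0], [0.4, 0, 0, 0, 0, 0, 0]]]' 4; python3 drive.py '[[[0.6, 0, 0, 0, 0, 0, 0], [0.7, 0, 0, 0, 0, 0, 0], [0.85, 0, 0, 0, 0, 0, 0], [1, 0, 0, 0, 0, 0, 0], [1, 0, 0, 0, 0, 0, 0], [1, 0, 0, 0, 0, 0, 0]]]'; python3 - <<'E'
from h import *
f=[bot.grab_frame(n) for n in("scene","wrist")]
k=lambda f:cv2.cvtColor(f["img"],cv2.COLOR_RGB2BGR)
cv2.imwrite("pics/c6.png",np.hstack([cv2.resize(k(f[0])[60:260,110:310],(400,400),interpolation=2),cv2.resize(k(f[1]),(400,400),interpolation=2)]))
E
```

```text
clock: 12.25
tcp_pos: [0.596, -0.182, 0.1787]
tool_rot: [0.001, 2.354, 0.001]
force: [-0.4, 2.4, 1.0]
width: 0.529
grip_force: 4.0
clock: 13.0
tcp_pos: [0.5955, -0.1818, 0.1777]
tool_rot: [0.001, 2.355, 0.001]
force: [-0.2, 0.5, 0.1]
width: 0.989
grip_force: 0.0
```

View pics/c6.png

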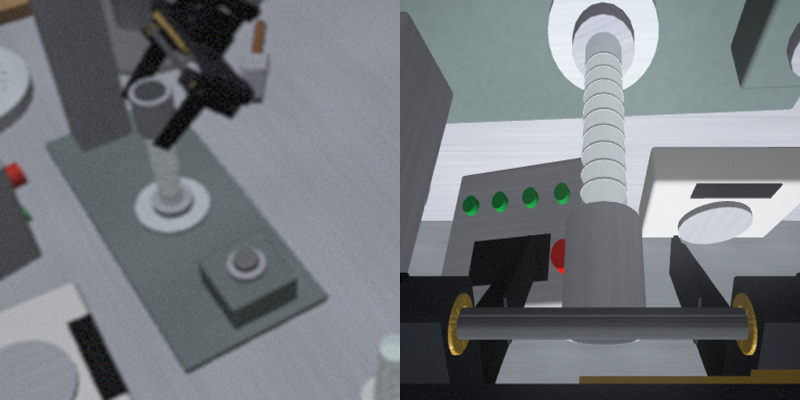

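The cylinder stands upright in the middle of the pan, and the fingers have opened clear of the head on both sides. Next I back out towards the robot, rise and straighten the tool.

```bash
python3 drive.py '[[[1, 0.006, 0, -0.006, 0, 0, 0], [1, 0.015, 0, -0.015, 0, 0, 0], [1, 0.02, 0, -0.02, 0, 0, 0], [1, 0.025, 0, -0.025, 0, 0, 0], [1, 0.025, 0, -0.025, 0, 0, 0], [1, 0.01, 0, -0.01, 0, 0, 0], [0, 0, 0.04, -0.03, 0, 0, 0], [0, 0, 0.04, 0, 0, 0, 0]]]' 20; python3 drive.py '[[[0, 0, 0.04, 0, 0, 0.157, 0], [0, 0, 0.03, 0, 0, 0.157, 0], [0, 0, 0.02, 0, 0, 0.157, 0], [0, 0, 0, 0, 0, 0.157, 0], [0, 0, 0, 0, 0, 0.157, 0], [0, 0, 0, 0, 0, 0, 0], [0, 0, 0, 0, 0, 0, 0]]]'; python3 - <<'E'
from h import *
q,R=tool();D=Rn.from_matrix([[-1,0,0],[0,1,0],[0,0,-1]])
print("turn",(R.inv()*D).as_rotvec().round(3),"shift",R.inv().apply(np.array([.5548,-.0145,.10])-q).round(4))
f=[bot.grab_frame(n) for n in("scene","wrist")];pickle.dump(f,open("f7.pkl","wb"))
for X in ((.5548,-.0145,.0752),(.582,-.182,.22)):
  for g in f: p=P(g)@np.r_[X,1];print((p[:2]/p[2]).round(1))
k=lambda f:cv2.cvtColor(f["img"],cv2.COLOR_RGB2BGR)
cv2.imwrite("pics/c7.png",np.hstack([cv2.resize(k(f[0])[60:260,110:310],(400,384),interpolation=2),cv2.resize(k(f[1])[:,112:],(400,384))]))
E
```

```text
clock: 14.1
tcp_pos: [0.4309, -0.1027, 0.2007]
tool_rot: [0.005, 2.352, -0.004]
force: [0.0, -0.1, -0.4]
width: 0.848
grip_force: 0.0
clock: 14.98
tcp_pos: [0.4306, -0.016, 0.198]
tool_rot: [-0.002, 3.122, 0.007]
force: [0.0, -0.1, 0.9]
width: 0.107
grip_force: 0.0
turn [0.005 0.019 0.002] shift [-0.1223  0.0008  0.1004]
[232.  188.5]
[260.7 299.4]
[184.  104.9]
[ -4.2 479. ]
```

View pics/c7.png

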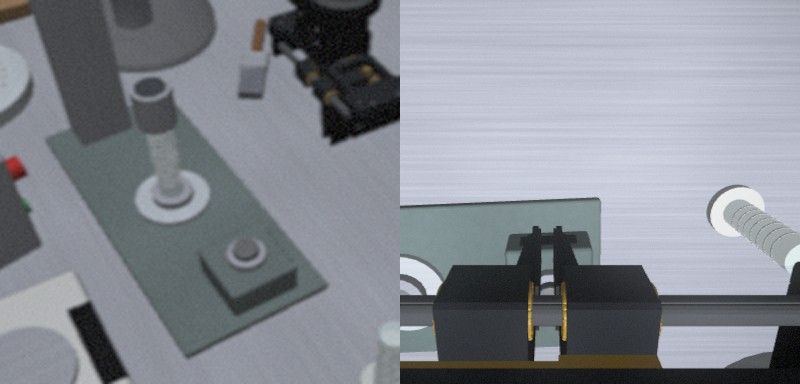

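The tall cylinder stands alone and upright on the pan, with its head at (153,110) and the button at (246,250) in the left half. The gripper is clear on the robot's side. Now the button.

```bash
python3 drive.py '[[[0, -0.02, 0, 0, 0, 0.019, 0.002], [0, -0.03, 0, 0, 0, 0, 0], [0, -0.03, 0, 0.01, 0, 0, 0], [0, -0.03, 0, 0.02, 0, 0, 0], [0, -0.014, 0, 0.03, 0, 0, 0], [0, 0, 0, 0.03, 0, 0, 0], [0, 0, 0, 0, 0, 0, 0], [0, 0, 0, 0, 0, 0, 0]]]'; python3 - <<'E'
from h import *
q,R=tool();print(R.inv().apply(np.array([.5548,-.0145,.078])-q).round(4))
E
```

```text
clock: 16.08
tcp_pos: [0.5555, -0.0158, 0.1106]
tool_rot: [0.001, 3.14, 0.007]
force: [-0.2, 0.3, 1.0]
width: 0.004
grip_force: 0.0
[0.0008 0.0012 0.0326]
```

```bash
python3 drive.py '[[[0, 0, 0.0012, 0.015, 0, 0, 0], [0, 0, 0, 0.015, 0, 0, 0], [0, 0, 0, 0.003, 0, 0, 0], [0, 0, 0, 0.002, 0, 0, 0], [0, 0, 0, 0, 0, 0, 0]]]' | grep -E "pos|force: \["; python3 drive.py '[[[0, 0, 0, 0.002, 0, 0, 0], [0, 0, 0, 0, 0, 0, 0]]]'| grep -E "pos|force: \["; python3 drive.py '[[[0, 0, 0, 0.0015, 0, 0, 0], [0, 0, 0, 0, 0, 0, 0]]]'| grep -E "pos|force: \["; python3 drive.py '[[[0, 0, 0, 0.0015, 0, 0, 0], [0, 0, 0, 0, 0, 0, 0]]]'| grep -E "pos|force: \["
```

```text
tcp_pos: [0.5549, -0.0141, 0.074]
force: [-3.1, 0.4, 4.8]
tcp_pos: [0.5554, -0.0142, 0.0732]
force: [-5.8, 0.2, 9.6]
tcp_pos: [0.5555, -0.0142, 0.0731]
force: [-9.2, 0.4, 16.6]
tcp_pos: [0.5556, -0.0142, 0.0729]
force: [-13.2, 1.3, 24.2]
```

The contact is stiff near 0.073. I'll back up in small steps; a spring would show as a force fading over about 6 mm.

```bash
python3 drive.py '[[[0, 0, 0, -0.006, 0, 0, 0], [0, 0, 0, 0, 0, 0, 0]]]'| grep -E "pos|force: \["; for i in a; do python3 drive.py '[[[0, 0, 0, -0.0015, 0, 0, 0], [0, 0, 0, 0, 0, 0, 0]]]'| grep -E "pos|force: \["; python3 drive.py '[[[0, 0, 0, -0.0015, 0, 0, 0], [0, 0, 0, 0, 0, 0, 0]]]'| grep -E "pos|force: \[";python3 drive.py '[[[0, 0, 0, -0.0015, 0, 0, 0], [0, 0, 0, 0, 0, 0, 0]]]'| grep -E "pos|force: \[";python3 drive.py '[[[0, 0, 0, -0.0015, 0, 0, 0], [0, 0, 0, 0, 0, 0, 0]]]'| grep -E "pos|force: \["; done
```

```text
tcp_pos: [0.5562, -0.0143, 0.0757]
force: [0.4, 0.5, 3.8]
tcp_pos: [0.5562, -0.0143, 0.0765]
force: [2.0, 0.2, 2.9]
tcp_pos: [0.5554, -0.0142, 0.0777]
force: [2.5, -1.4, 2.7]
tcp_pos: [0.5549, -0.0142, 0.079]
force: [1.2, -0.3, 0.9]
tcp_pos: [0.5546, -0.0141, 0.0803]
force: [0.3, -0.2, -0.0]
```

The force faded from about 4 N to zero between 0.0757 and 0.080, with a hard stop at 0.073. So the button went fully down and has come up again. I'll retreat and check the bystanders and the tall cylinder numerically.

```bash
python3 drive.py '[[[0, 0, 0, -0.02, 0, 0, 0], [0, 0, 0, -0.04, 0, 0, 0], [0, 0.02, 0, -0.04, 0, 0, 0], [0, 0.03, 0, -0.02, 0, 0, 0], [0, 0.04, 0, 0, 0, 0, 0], [0, 0.03, 0, 0, 0, 0, 0], [0, 0, 0, 0, 0, 0, 0], [0, 0, 0, 0, 0, 0, 0]]]'; python3 - <<'E'
from h import *
f7=pickle.load(open("f7.pkl","rb"))[0]["img"].astype(int);s0,t0=pickle.load(open("f0.pkl","rb"))
s=bot.grab_frame("scene")["img"].astype(int);t=bot.grab_frame("top")["img"].astype(int)
def d(a,b,x,y,w,h): return np.abs(a[y:y+h,x:x+w]-b[y:y+h,x:x+w]).mean().round(2)
print("tall vs after release",d(s,f7,170,90,50,90),"button",d(s,f7,215,175,40,40),"short",d(s,s0["img"].astype(int),290,225,30,50),"jar",d(s,s0["img"].astype(int),325,280,40,45),"noise",d(s,f7,20,200,60,100),"top short",d(t,t0["img"].astype(int),205,210,28,28),"jar",d(t,t0["img"].astype(int),150,205,35,35))
E
```

```text
clock: 19.7
tcp_pos: [0.4361, -0.0149, 0.2019]
tool_rot: [0.0, 3.14, 0.007]
force: [-0.3, -0.3, -0.4]
width: 0.006
grip_force: 0.0
tall vs after release 2.52 button 2.71 short 6.51 jar 5.65 noise 2.37 top short 8.78 jar 7.61
```

```bash
python3 - <<'E'
from h import *
f0=pickle.load(open("f0.pkl","rb"));f7=pickle.load(open("f7.pkl","rb"))
g=lambda i:cv2.cvtColor(i,cv2.COLOR_RGB2GRAY).astype(np.float32)
s,t=g(bot.grab_frame("scene")["img"]),g(bot.grab_frame("top")["img"])
def sh(n,a,b,x,y,w,h):
    m=cv2.matchTemplate(b[y-6:y+h+6,x-6:x+w+6],a[y:y+h,x:x+w],cv2.TM_CCOEFF_NORMED);_,v,_,l=cv2.minMaxLoc(m);print(n,(l[0]-6,l[1]-6),round(v,3),"mean",a[y:y+h,x:x+w].mean().round(1),b[y:y+h,x:x+w].mean().round(1))
s0,t0=g(f0[0]["img"]),g(f0[1]["img"])
sh("short s",s0,s,290,225,30,50);sh("jar s",s0,s,325,280,40,45);sh("short t",t0,t,205,210,28,28);sh("jar t",t0,t,150,205,35,35)
sh("bowl s",s0,s,430,255,60,55);sh("bowl t",t0,t,118,288,45,45);sh("tall",g(f7[0]["img"]),s,170,90,50,90)
E
```

```text
short s (0, 0) 0.986 mean 145.5 151.9
jar s (0, 0) 0.991 mean 123.2 128.7
short t (0, 0) 0.999 mean 151.8 160.6
jar t (0, 0) 0.997 mean 120.3 127.8
bowl s (0, 0) 0.985 mean 117.6 122.7
bowl t (0, 0) 0.997 mean 104.4 111.1
tall (0, 0) 0.994 mean 119.7 119.7
```

Nothing shifted; the differences were only a brightness change. I'm handing in.

```bash
python3 -c "
from rig import bot
print(bot.close_job())"
```

```text
the job is handed in; nothing more can be done
None
```

The tall cylinder stands upright within about 1 mm of the pan's centre. After that the start button was pressed to its stop and came up again, the short cylinder and jar did not move, and the job was handed in at about 20 s.

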